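Fetch the rivet jar from behind the consumables for the stock count

TASK

The jar of rivets with the orange lid stands at the back of the consumables station, behind the spray can, the solvent bottle and the paste tub. Move these three over to the empty green holding tray first, then fetch the jar and set it down gently in the middle of the counting scale's pan, and finally put each of the three back on its own colour ring, where it stood. Keep everything upright and leave the other things on the bench alone.

Things in the scene. Friction and masses are not known exactly. Their poses are not given: they have to be found in the camera images.
- spray_can: Blue aerosol can, grey-white cap with a blue dot on top, 168 mm tall, 0.3 kg. Can 52 mm diameter up to 118 mm, short shoulder, cap 51 mm diameter from 126 to 168 mm: grip the cap about 145 mm up. Origin: centre of its underside, z up. Starts on its own flat blue ring (74 mm) in the station's front row and ends there again, within about 10 mm.
- solvent_bottle: White closed bottle with red band and red cap, 150 mm tall, 0.3 kg. Body 56 mm diameter up to 98 mm, shoulder to 32 mm, cap 36 mm diameter from 116 to 150 mm: grip the cap about 136 mm up. Origin: centre of its underside, z up. Starts on its own flat red ring (74 mm) in the station's front row and ends there again, within about 10 mm.
- paste_tub: Tall yellow tub, black label, black lid with a yellow dot on top, 145 mm tall, 0.35 kg. Body 54 mm diameter, lid 57 mm diameter from 115 to 145 mm: grip the lid about 128 mm up. Origin: centre of its underside, z up. Starts on its own flat yellow ring (74 mm) in the station's front row and ends there again, within about 10 mm.
- rivet_jar: Low clear jar filled with metal rivets, orange lid, 72 mm tall, 0.4 kg. Jar 59 mm diameter up to 54 mm, lid 62 mm diameter from 54 to 72 mm: grip about 52 mm up, by lid and upper jar. Origin: centre of its underside, z up. It starts on an orange ring at the back (+x) of the station, hemmed in by the three taller containers.
- station: Consumables station: dark sheet-steel tray fixed to the bench, 200 mm (its x, away from the robot) by 280 mm (its y), floor 3 mm above the bench, rim 18 mm high. Origin: centre of its underside. Three rings, about 90 mm between centres, lie in its front half (which is where varies), the jar in its rear half.
- holding_tray: Empty green plastic tray fixed to the bench, left or right of the station: 310 mm (its x, roughly away from the robot) by 150 mm (its y), floor 3 mm above the bench, rim 12 mm high. Origin: centre of its underside. Side area for the three containers: they stand well inside it, 85 mm apart along its x.
- scale: Bench counting scale, fixed, on the other side of the station: white housing with a square steel pan, 150 by 160 mm, whose flat top is 60 mm above the bench; display on its side towards the robot, lower than the pan. Origin at bench height straight below the centre of the pan, z up. The jar goes in the middle of the pan.
- battery_pack: Black and red cordless-tool battery, 110 x 72 x 53 mm, lying behind the station; leave it alone. Origin at the centre of its underside.
- barcode_scanner: Black and grey hand scanner, about 110 x 140 x 44 mm, lying to the left of the battery; leave it alone. Origin on its underside.
- tape_roll: Roll of brown packing tape lying flat, 100 mm diameter, 48 mm high, right of the battery; leave it alone. Origin at the centre of its underside.

How it is judged:
On the way, in this order (a step that is already met when the one before it is completed fails the run):
1. the spray can, the solvent bottle and the paste tub all stand upright and released on the holding tray (x of spray_can in the frame of holding_tray between -0.135 and 0.135 m and y of spray_can in the frame of holding_tray between -0.06 and 0.06 m and z of each of spray_can, solvent_bottle, paste_tub in the frame of holding_tray below 0.01 m and linear speed of each of spray_can, solvent_bottle, paste_tub below 0.02 m/s and angular speed of each of spray_can, solvent_bottle, paste_tub below 0.2 rad/s and contact force between the fingers and spray_can below 0.3 N and angle between each of spray_can, solvent_bottle, paste_tub's own z axis and vertical below 0.1 rad and x of solvent_bottle in the frame of holding_tray between -0.135 and 0.135 m and y of solvent_bottle in the frame of holding_tray between -0.06 and 0.06 m and contact force between the fingers and solvent_bottle below 0.3 N and x of paste_tub in the frame of holding_tray between -0.135 and 0.135 m and y of paste_tub in the frame of holding_tray between -0.06 and 0.06 m and contact force between the fingers and paste_tub below 0.3 N), for 0.2 s.
2. with the three still on the holding tray, the rivet jar stands released in the middle of the scale's pan (horizontal distance between rivet_jar and scale below 0.015 m and z of rivet_jar in the frame of scale between 0.055 and 0.066 m and linear speed of rivet_jar below 0.02 m/s and angular speed of rivet_jar below 0.2 rad/s and contact force between the fingers and rivet_jar below 0.3 N and angle between rivet_jar's own z axis and vertical below 0.1 rad and z of each of spray_can, solvent_bottle, paste_tub in the frame of holding_tray below 0.01 m and horizontal distance between each of spray_can, solvent_bottle, paste_tub and holding_tray below 0.15 m), for 0.2 s.
At the end, for the whole second after the job is handed in: The spray can, the solvent bottle and the paste tub each stand within 15 mm of where they stood at the start, the rivet jar stands on the scale's pan within 15 mm of its middle; all four upright (within 0.1 rad), released and at rest (distance of each of spray_can, solvent_bottle, paste_tub from where it was at the start of the episode below 0.015 m and linear speed of each of spray_can, solvent_bottle, paste_tub, rivet_jar below 0.02 m/s and angular speed of each of spray_can, solvent_bottle, paste_tub, rivet_jar below 0.2 rad/s and contact force between the fingers and spray_can below 0.3 N and angle between each of spray_can, solvent_bottle, paste_tub, rivet_jar's own z axis and vertical below 0.1 rad and contact force between the fingers and solvent_bottle below 0.3 N and contact force between the fingers and paste_tub below 0.3 N and horizontal distance between rivet_jar and scale below 0.015 m and z of rivet_jar in the frame of scale between 0.055 and 0.066 m and contact force between the fingers and rivet_jar below 0.3 N); the robot touches nothing.
It fails at once if one of the three containers or the jar is tipped over (0.5 rad) (angle between any of spray_can, solvent_bottle, paste_tub, rivet_jar's own z axis and vertical above 0.5 rad).
It fails at once if the battery pack, the scanner or the tape roll is pushed away (more than 25 mm) (distance of any of battery_pack, barcode_scanner, tape_roll from where it was at the start of the episode above 0.025 m).
It fails at once if the jar is dropped onto the scale (let go with its underside more than 12 mm above the pan) (horizontal distance between rivet_jar and scale below 0.1 m and z of rivet_jar in the frame of scale above 0.072 m and contact force between the fingers and rivet_jar below 0.1 N).
It also fails if it takes over 144 s, if anything falls off the work surface, if the arm or the gripper's body presses on something with over 40 N, if the wrist force passes 120 N, or if a joint passes its speed limit or range.

ROBOT

A 6-joint arm with a two-finger parallel gripper is mounted at the origin on the work surface. World frame = base frame: x ahead of the robot, y to its left, z up, the work surface at z = 0. Lengths are in m, angles in rad, forces in N, time in s.
With the tool pointing down it reaches from about 0.35 to 0.975 m from the base axis. Payload 7.1 kg.
Tool frame: the origin (TCP) lies midway between the tips of the shut fingers; the grasp point (between the pads) lies 19 mm behind it; z points along the fingers, y is the line along which they close (so a half turn about z gives the same grasp; the last joint's range is limited). The gripper opens to 88 mm and grips with 3 to 60 N. Pads are 20 mm wide; open, the fingers measure 115 mm over their backs; the gripper's body (75 mm by 178 mm) begins 61 mm behind the grasp point.
Start: joints at [-0.019, 0.423, 1.63, -0, 1.089, -0.019], TCP at [0.625, 0, 0.223] pointing down, gripper open.
Joint ranges: [-3, 3], [-0.9, 2.11], [0.09, 2.58], [-1.31, 4.45], [0.11, 2.69], [-2.54, 2.54]. Speed limits (rad/s): [2.39, 2.39, 3.01, 3.14, 3.14, 3.14].

INTERFACE

Orientations are given as a unit quaternion [w, x, y, z].
In Python, from plant import * gives the robot as it stands.
- The arm moves only by the tool servo_tool, never from a script. Its argument "plan" is one flat list of numbers, 5 for each row, row after row: the shift along the tool's x, y, z in cm, then the turn about the tool's z in rad, then the closure, from -1 (fully open) to 1 (shut). A call has 1 to 12 rows; each row shifts and turns the commanded pose from where the row before left it, along the tool's axes as they then stand; what a row does not reach is not made up. A row lasts 1/8 s, in which the tool goes at most 62.5 mm and 10.7 degrees, less where a joint would pass 70% of its speed; a pose out of reach is approached as far as the arm can. A call is refused whole if a number of a shift passes 6.25 or a number of a turn 0.188, either way. A call with a gripper value outside its range is refused whole. The fingers move at their own pace and stop on an object; "grip_force" is the grip in N (left out, the last holds). Time passes only in rows, so rows that do not move let the fingers close. It gives the time, the measured TCP pose, the force, the opening and the grip force at its end, in the units of the state.
- read_state(): the state, without advancing time (a new reading comes with each control period).
- grab_frame(name): name is "scene" or "side" or "wrist"; returns the picture (420x560x3 uint8, red, green, blue); there is no depth.
- get_calibration(name): a dict with "fx", "fy", "cx", "cy" (pixels), "extrinsics" (4x4, takes a point from camera to world coordinates). Camera axes: x right, y up, looking along -z (the intrinsics and any distortion apply to the point x, -y, -z); pixel columns grow to the right and rows downward; lengths in m; the calibration is good to about 2 mm. A picture is of the moment at which its call begins: read the wrist's pose just before it. get_calibration takes no time and is no camera call; for the wrist camera it gives the pose at the moment of the call.
- close_job(): hands the job in; it is judged then, once.
The state is a dict: "t": time; "joint_positions": joint angles; "joint_velocities": joint speeds; "joint_efforts": joint torques, N m; "eef_pos": TCP position; "orientation": TCP orientation; "wrist_force": force on the tool from outside, world axes, zero at the start; "torque": the same for the moment, N m; "finger_gap": opening from 0.0 (shut) to 1.0 (fully open); "grip_force": force on a finger pad.
Only numpy, scipy, OpenCV 4.12 (cv2) and the standard library are available. Lean on these libraries where they do the work, as an engineer would, in place of code of your own. Each camera call takes 0.05 s, during which the arm holds its last target. There are 200 camera calls.

## Working session

There is one attempt and no reset: what is moved stays moved. The work goes in short steps, Python scripts to look and compute and a tool call to move; the robot and the scene stay as the last step left them, time stands still between calls to the robot, and variables do not carry over. Pictures are saved under pics/ and viewed, at most 14 in all, crops included, and the job is handed in when it is done.

Besides the shell and the picture viewer there is one more tool, called after ">>>" by a JSON object that holds its "api" and its "payload", one argument or row to a line. servo_tool: Moves the arm, as the interface text tells. Its arguments: {"type":"object","properties":{"plan":{"type":"array","items":{"type":"number"}},"grip_force":{"type":"number"}},"required":["plan"]}

```bash
mkdir -p pics; python3 - <<'E'
from plant import *
import cv2, numpy as np
s=read_state(); print(s['t'],s['eef_pos'],s['orientation'])
for n in ("scene","side"):
    im=grab_frame(n); cv2.imwrite(f'pics/{n}0.png',im[:,:,::-1]); c=get_calibration(n); print(n,{k:np.round(v,4).tolist() if k!='name' else v for k,v in c.items()})
E
```

```text
0.0 [6.24446468e-01 6.17362492e-05 2.21944317e-01] [-5.44759773e-04  7.07091251e-01  7.07121920e-01 -5.06322307e-04]
scene {'fx': 462.9733, 'fy': 462.9733, 'cx': 282.9393, 'cy': 210.1032, 'extrinsics': [[-0.5127, -0.5268, 0.6779, 1.2832], [0.8584, -0.3314, 0.3917, 0.3799], [0.0183, 0.7827, 0.6221, 0.6696], [0.0, 0.0, 0.0, 1.0]]}
side {'fx': 470.5742, 'fy': 470.5742, 'cx': 277.41, 'cy': 212.8435, 'extrinsics': [[0.8677, 0.3568, -0.3462, 0.2034], [-0.4968, 0.647, -0.5784, -0.6887], [0.0176, 0.6739, 0.7387, 0.9479], [0.0, 0.0, 0.0, 1.0]]}
```

View pics/scene0.png

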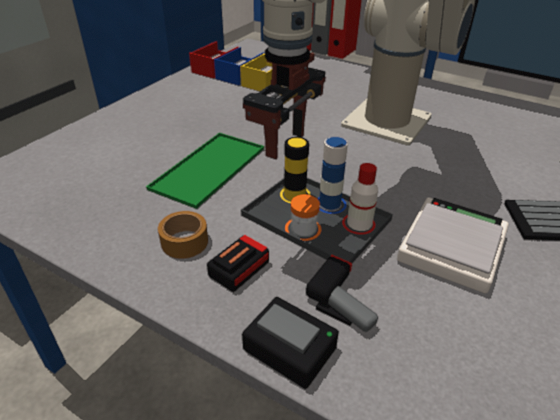

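View pics/side0.png

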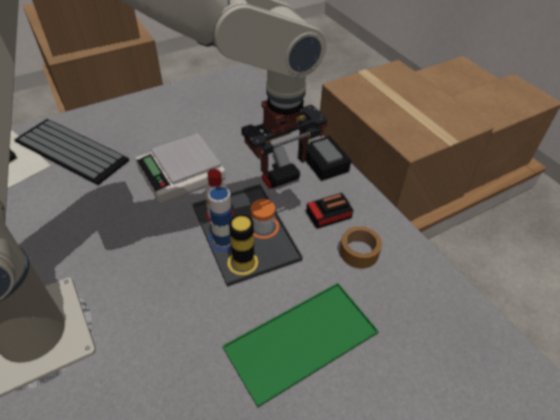

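The scene camera looks back at the robot. It shows the tray at (207,168), the tub at (296,165), the can at (333,170), the bottle at (363,195), the jar at (304,212) and the scale at (455,240). The side view agrees: tray at (300,340) and scale at (185,160). Next I'll enlarge both views and get the wrist view.

```bash
python3 - <<'E'
from plant import *
import cv2, numpy as np
a=cv2.imread('pics/scene0.png'); b=cv2.imread('pics/side0.png')
w=grab_frame('wrist')[:,:,::-1]; c=get_calibration('wrist'); print({k:np.round(v,4).tolist() for k,v in c.items()})
cv2.imwrite('pics/wrist0.png',w)
r=lambda i,x,y,w,h,W,H:cv2.resize(i[y:y+h,x:x+w],(W,H),interpolation=cv2.INTER_CUBIC)
m=np.zeros((600,800,3),np.uint8)
m[:400,:500]=r(a,230,125,200,160,500,400)   # x2.5
m[:300,500:]=r(a,395,190,120,120,300,300)   # x2.5
m[300:600,500:]=r(b,130,125,150,150,300,300) # x2
m[400:600,:267]=cv2.resize(w,(267,200))
cv2.imwrite('pics/m1.png',m)
E
```

```text
{'fx': 310.9801, 'fy': 310.9801, 'cx': 279.7797, 'cy': 208.0546, 'extrinsics': [[1.0, -0.0011, 0.0003, 0.6261], [0.001, 0.9544, 0.2985, 0.0828], [-0.0006, -0.2985, 0.9544, 0.384], [0.0, 0.0, 0.0, 1.0]]}
```

View pics/m1.png

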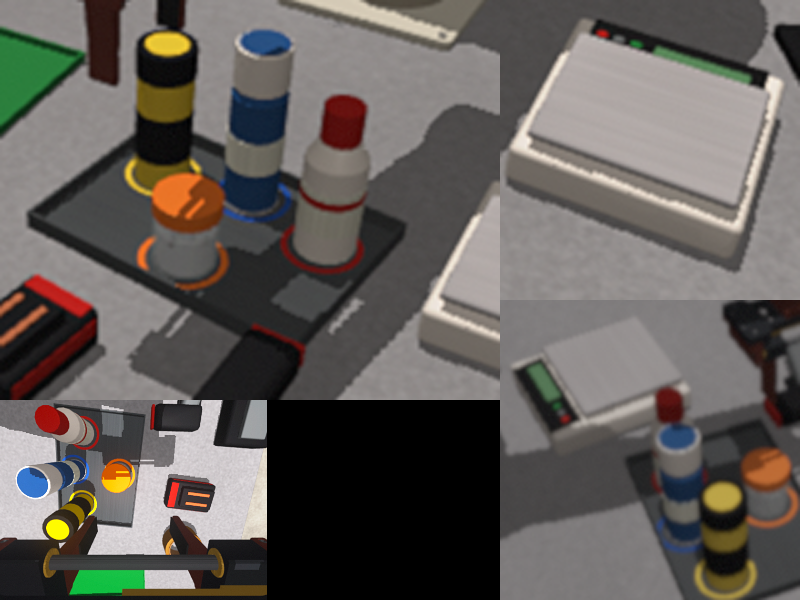

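The montage shows the dots on the tub at (297,143) and can at (337,142), the bottle's red cap at (368,173) and the jar's orange lid at (305,205). The pan corners are at about (429,205), (503,228), (487,272) and (406,244) in the scene picture. Next I'll measure by casting rays from three views.

```bash
cat > h.py <<'E'
from plant import *
import cv2, numpy as np
def ray(c,uv):
    uv=np.atleast_2d(uv).astype(float); E=np.array(c['extrinsics'])
    d=np.c_[(uv[:,0]-c['cx'])/c['fx'],-(uv[:,1]-c['cy'])/c['fy'],-np.ones(len(uv))]@E[:3,:3].T
    return E[:3,3],d
def onplane(c,uv,z):
    o,d=ray(c,uv); return (o+d*((z-o[2])/d[:,2])[:,None])[:,:2]
def proj(c,p):
    E=np.array(c['extrinsics']); q=(np.atleast_2d(p)-E[:3,3])@E[:3,:3]
    return np.c_[c['cx']+c['fx']*q[:,0]/-q[:,2], c['cy']-c['fy']*q[:,1]/-q[:,2]]
def tri(rs):
    A=0;b=0
    for o,d in rs:
        d=d[0]/np.linalg.norm(d[0]); M=np.eye(3)-np.outer(d,d); A=A+M; b=b+M@o
    return np.linalg.solve(A,b)
HSV={'yellow':((20,120,110),(33,255,255)),'blue':((100,140,60),(125,255,255)),'red':((0,150,50),(4,255,255)),'red2':((172,150,50),(180,255,255)),'orange':((6,140,90),(19,255,255)),'green':((55,150,50),(75,255,255))}
def mask(im,k):
    h=cv2.cvtColor(np.ascontiguousarray(im),cv2.COLOR_BGR2HSV); m=cv2.inRange(h,*HSV[k])
    if k=='red': m|=cv2.inRange(h,*HSV['red2'])
    return m
def blobs(m,a=25):
    n,l,s,c=cv2.connectedComponentsWithStats(m)
    return [(s[i,:].tolist(),c[i].round(1).tolist(),l==i) for i in range(1,n) if s[i,4]>=a]
def circ(p):
    A=np.c_[2*p,np.ones(len(p))]; x=np.linalg.lstsq(A,(p**2).sum(1),rcond=None)[0]
    return x[:2],np.sqrt(x[2]+x[:2]@x[:2])
E
python3 - <<'E'
from h import *
ims={n:cv2.imread(f'pics/{n}0.png') for n in('scene','side','wrist')}
C={n:get_calibration(n) for n in ims}
for n in ims:
  for k,z in(('yellow',.148),('blue',.171),('red',.153),('orange',.075),('green',.01)):
    for s,c,l in blobs(mask(ims[n],k),40):
        p=onplane(C[n],c,z)[0]
        if .3<p[0]<1 and abs(p[1])<.5: print(n,k,s,c,p.round(4))
for n in('scene','side'):
    b=max(blobs(mask(ims[n],'green')),key=lambda b:b[0][4])
    pts=np.argwhere(b[2])[:,::-1]
    print(n,'tray',cv2.minAreaRect(onplane(C[n],pts,.008).astype(np.float32)))
pan=onplane(C['scene'],[(429,205.2),(503,228),(487,272),(406.2,244)],.06);print('pan',pan.round(3).tolist(),pan.mean(0),[np.linalg.norm(pan[i]-pan[i-1]).round(3) for i in range(4)])
E
```

```text
scene yellow [288, 138, 18, 10, 146] [296.4, 142.2] [ 0.4906 -0.0476]
scene yellow [280, 188, 11, 15, 61] [283.5, 195.6] [0.6765 0.0299]
scene blue [327, 138, 19, 9, 134] [336.0, 141.7] [0.478  0.0415]
scene blue [323, 161, 20, 8, 69] [331.9, 165.6] [0.567  0.0754]
scene blue [320, 198, 27, 16, 78] [336.3, 208.2] [0.6857 0.1421]
scene red [359, 163, 17, 21, 302] [366.8, 173.2] [0.5286 0.1361]
scene red [350, 201, 25, 9, 48] [361.5, 206.6] [0.6353 0.1705]
scene red [342, 215, 34, 20, 122] [357.1, 227.6] [0.6938 0.1875]
scene red [240, 235, 27, 17, 179] [253.0, 243.3] [0.8217 0.0579]
scene red [235, 252, 34, 34, 229] [250.8, 268.9] [0.8719 0.0874]
scene red [331, 255, 21, 16, 52] [342.5, 260.4] [0.7799 0.2001]
scene orange [290, 194, 30, 24, 575] [304.4, 205.4] [0.5977 0.0355]
scene orange [158, 211, 48, 32, 416] [181.4, 228.1] [ 0.7896 -0.1337]
scene orange [285, 220, 7, 13, 43] [287.2, 225.8] [0.6737 0.0383]
scene orange [301, 223, 20, 18, 79] [313.7, 233.9] [0.6672 0.0942]
scene orange [220, 242, 20, 16, 79] [229.3, 249.2] [ 0.7888 -0.019 ]
scene orange [229, 247, 20, 16, 82] [238.4
[... 2327 characters left out ...]
19, 35, 365] [354.1, 308.0] [ 0.7121 -0.1349]
wrist orange [98, 311, 26, 22, 188] [109.7, 320.1] [ 0.4265 -0.1518]
wrist orange [437, 312, 31, 28, 254] [452.4, 322.8] [ 0.8292 -0.155 ]
wrist orange [93, 329, 24, 44, 246] [101.5, 353.4] [ 0.4087 -0.1998]
wrist orange [444, 356, 20, 17, 92] [453.2, 363.4] [ 0.84   -0.2143]
wrist orange [257, 390, 303, 20, 2394] [429.7, 401.2] [ 0.8199 -0.2749]
wrist green [145, 357, 158, 55, 7316] [223.4, 382.4] [ 0.5401 -0.3134]
scene tray ((0.5070724487304688, -0.29644957184791565), (0.3135891258716583, 0.1512281745672226), 2.486227512359619)Traceback (most recent call last):
  File "<stdin>", line 10, in <module>
ValueError: max() iterable argument is empty
```

```bash
python3 - <<'E'
from h import *
ims={n:cv2.imread(f'pics/{n}0.png') for n in('scene','side','wrist')}
C={n:get_calibration(n) for n in ims}
cap={'scene':(366.8,173.2),'side':(214.2,177.6),'wrist':(107.9,42.4)}
print('cap tri',tri([ray(C[n],cap[n]) for n in cap]),{n:onplane(C[n],cap[n],.138)[0].round(4) for n in cap})
# wrist lid: yellow+orange union near (245,160)
h=cv2.cvtColor(ims['wrist'],cv2.COLOR_BGR2HSV); m=cv2.inRange(h,(6,120,90),(33,255,255)); m[:,:205]=0;m[:,300:]=0;m[260:]=0
k=np.ones((3,3),np.uint8); 
for s,c,l in blobs(cv2.morphologyEx(m,cv2.MORPH_OPEN,k)): print('wrist lid',s,c,onplane(C['wrist'],c,.07)[0])
lid={'scene':(304.4,205.4),'side':(262.7,209.1),'wrist':(246,163)}
print('lid tri',tri([ray(C[n],lid[n]) for n in lid]),{n:onplane(C[n],lid[n],.068)[0].round(4) for n in lid})
# rings in scene
for nm,k,x in (('jar','orange',(280,330,215,245)),('bottle','red',(335,380,210,245)),('can','blue',(315,355,197,220)),('tub','yellow',(275,315,182,206))):
    mm=mask(ims['scene'],k); z=np.zeros_like(mm); z[x[2]:x[3],x[0]:x[1]]=mm[x[2]:x[3],x[0]:x[1]]
    p=onplane(C['scene'],np.argwhere(z)[:,::-1],.003); print(nm,len(p),*circ(p))
g=cv2.cvtColor(ims['side'],cv2.COLOR_BGR2HSV); print('side green',g[340,300])
m=cv2.inRange(g,(50,100,30),(85,255,255)); b=max(blobs(m),key=lambda b:b[0][4])
print('side tray',cv2.minAreaRect(onplane(C['side'],np.argwhere(b[2])[:,::-1],.008).astype(np.float32)))
for nm,q in(('scene',[(429,205.2),(503,228),(487,272),(406.2,244)]),('side',[(152,149.5),(193.5,136.5),(222,162),(172.5,184)])):
    pan=onplane(C[nm],q,.06);print('pan',pan.round(3).tolist(),pan.mean(0),[np.linalg.norm(pan[i]-pan[i-1]).round(3) for i in range(4)])
E
```

```text
cap tri [0.50403442 0.12826909 0.13622414] {'scene': array([0.5066, 0.129 ]), 'side': array([0.504 , 0.1249]), 'wrist': array([0.5037, 0.1291])}
wrist lid [213, 123, 71, 72, 3679] [246.2, 159.8] [0.5920343  0.03562635]
lid tri [0.59031635 0.03139043 0.06716804] {'scene': array([0.5897, 0.0314]), 'side': array([0.5893, 0.0297]), 'wrist': array([0.5915, 0.0321])}
jar 166 [0.5838267  0.02880646] 0.03898299893231228
bottle 122 [0.50654325 0.12729782] 0.034350190425216844
can 86 [0.47535161 0.04263248] 0.03396075977351708
tub 86 [ 0.48896178 -0.04739372] 0.03191055749261522
side green [ 66 145 114]
side tray ((0.5048018097877502, -0.2991716265678406), (0.3084312677383423, 0.14895452558994293), 2.2707252502441406)
pan [[0.436, 0.255], [0.43, 0.408], [0.576, 0.406], [0.582, 0.254]] [0.50593475 0.33082355] [np.float64(0.146), np.float64(0.152), np.float64(0.147), np.float64(0.152)]
pan [[0.425, 0.397], [0.553, 0.395], [0.579, 0.251], [0.424, 0.234]] [0.49544004 0.31930533] [np.float64(0.163), np.float64(0.128), np.float64(0.146), np.float64(0.155)]
```

Heights and sizes check out: the dots agree to 2 mm, the cap triangulates to z = 0.136 and the tray to 309x150 mm.

| Thing | x (m) | y (m) |
|---|---|---|
| Tub | 0.491 | -0.048 |
| Can | 0.4785 | 0.041 |
| Bottle | 0.504 | 0.128 |
| Jar | 0.589 | 0.030 |
| Tray centre (turned about 2.4°) | 0.506 | -0.298 |

The pan will be refined later. A tool row (a, b, c) is world (dy, dx, -dz). I'll go above the tub first.

>>> {"api": "servo_tool", "payload": {
  "plan": [-0.5,-1.4,0,0,-1,-1.1,-3,0,0,-1,-1.2,-3.2,0,0,-1,-1.2,-3.2,0,0,-1,-0.8,-2.6,0,0,-1,0,0,0,0,-1,0,0,0,0,-1],
  "grip_force": 20
}}

```text
t: 1.02
eef_pos: [0.4915, -0.048, 0.223]
orientation: [0.0, 0.707, 0.707, 0.0]
wrist_force: [0.3, -0.4, -0.4]
finger_gap: 0.999
grip_force: 0.0
```

>>> {"api": "servo_tool", "payload": {
  "plan": [0,0,2,0,-1,0,0,3,0,-1,0,0,3,0,-1,0,0,2,0,-1,0,0,1.1,0,-1,0,0,0,0,-1,0,0,0,0,1,0,0,0,0,1,0,0,0,0,1,0,0,0,0,1,0,0,0,0,1,0,0,0,0,1]
}}

```text
t: 2.52
eef_pos: [0.4911, -0.048, 0.1121]
orientation: [0.0, 0.707, 0.707, 0.0]
wrist_force: [-1.9, 0.1, 5.3]
finger_gap: 0.651
grip_force: 20.0
```

The opening is 57 mm, which matches the tub lid. I'll lift and carry it to the tray's far slot at (0.606, -0.294).

>>> {"api": "servo_tool", "payload": {
  "plan": [0,0,-1,0,1,0,0,-2,0,1,0,0,-2,0,1,0,0,-1,0,1,-1,0.5,0,0,1,-2,1,0,0,1,-3,1.4,0,0,1,-3.5,1.6,0,0,1,-3.5,1.6,0,0,1,-3.5,1.6,0,0,1,-3,1.4,0,0,1,-2.5,1.2,0,0,1]
}}

```text
t: 4.03
eef_pos: [0.594, -0.2709, 0.1701]
orientation: [-0.001, 0.708, 0.707, -0.0]
wrist_force: [0.4, 0.1, -3.9]
finger_gap: 0.642
grip_force: 20.0
```

>>> {"api": "servo_tool", "payload": {
  "plan": [-1.7,0.8,0,0,1,-0.9,0.4,0,0,1,0,0,0,0,1,0,0,2,0,1,0,0,2,0,1,0,0,1,0,1,0,0,0.5,0,1,0,0,0,0,1]
}}

```text
t: 5.03
eef_pos: [0.6059, -0.2938, 0.1163]
orientation: [-0.0, 0.707, 0.707, -0.0]
wrist_force: [0.1, 0.8, -3.5]
finger_gap: 0.647
grip_force: 20.0
```

>>> {"api": "servo_tool", "payload": {
  "plan": [0,0,0.2,0,1,0,0,0.2,0,1,0,0,0.1,0,1,0,0,0,0,1,0,0,0,0,-1,0,0,0,0,-1,0,0,0,0,-1,0,0,0,0,-1,0,0,-2,0,-1,0,0,-3,0,-1,0,0,-3,0,-1,0,0,-3,0,-1]
}}

```text
t: 6.52
eef_pos: [0.6062, -0.2941, 0.2243]
orientation: [0.001, 0.707, 0.707, 0.0]
wrist_force: [0.7, -0.6, -0.1]
finger_gap: 1.002
grip_force: 0.0
```

>>> {"api": "servo_tool", "payload": {
  "plan": [2,-0.8,0,0,-1,4,-1.5,0,0,-1,5,-1.9,0,0,-1,5.2,-2,0,0,-1,5.2,-2,0,0,-1,5,-1.9,0,0,-1,4,-1.5,0,0,-1,2.1,-0.8,0,0,-1,1,-0.4,0,0,-1,0,0,0,0,-1,0,0,0,0,-1]
}}

```text
t: 7.9
eef_pos: [0.4785, 0.0404, 0.222]
orientation: [0.0, 0.707, 0.707, 0.0]
wrist_force: [-0.1, -1.2, -0.3]
finger_gap: 1.0
grip_force: 0.0
```

```bash
python3 - <<'E'
from h import *
s=read_state(); C=get_calibration('wrist'); w=grab_frame('wrist')[:,:,::-1]; cv2.imwrite('pics/wrist1.png',w)
print(s['eef_pos'])
for k,z in(('blue',.171),('red',.138)):
    for st,c,l in blobs(mask(w,k),150): print(k,st,c,onplane(C,c,z)[0].round(4))
a=grab_frame('scene')[:,:,::-1]; S=get_calibration('scene')
for k,z in(('yellow',.148),('blue',.171)):
    for st,c,l in blobs(mask(a,k),90): print('scene',k,st,c,onplane(S,c,z)[0].round(4))
m=np.zeros((420,800,3),np.uint8); m[:,:400]=w[:,:400]; m[:,400:]=a[:,100:500]; cv2.imwrite('pics/m2.png',m)
E
```

```text
[0.47847558 0.04040416 0.22197261]
blue [248, 150, 59, 47, 870] [277.8, 172.5] [0.4786 0.0824]
blue [249, 200, 60, 56, 2622] [278.1, 227.8] [0.4788 0.0415]
red [445, 54, 23, 48, 685] [455.7, 78.0] [0.609  0.1462]
red [290, 77, 50, 52, 2034] [314.6, 102.6] [0.5061 0.1291]
red [272, 78, 43, 62, 341] [283.0, 116.5] [0.4825 0.1191]
red [479, 197, 81, 14, 295] [518.3, 203.7] [0.677  0.0501]
red [468, 207, 31, 50, 765] [483.2, 231.0] [0.6527 0.0259]
scene yellow [241, 53, 49, 20, 141] [261.3, 64.5] [ 0.1485 -0.3621]
scene yellow [168, 130, 19, 9, 139] [177.0, 134.1] [ 0.6052 -0.2933]
scene yellow [280, 185, 31, 18, 125] [291.6, 191.3] [0.6565 0.0359]
scene blue [254, 0, 7, 21, 137] [257.2, 9.5] [-0.2579 -0.6437]
scene blue [268, 0, 11, 25, 264] [273.1, 11.5] [-0.2698 -0.5802]
scene blue [215, 48, 26, 37, 523] [227.0, 70.0] [ 0.2853 -0.3867]
scene blue [439, 51, 20, 10, 129] [448.5, 55.7] [-0.1752  0.1053]
scene blue [327, 138, 19, 9, 133] [335.9, 141.7] [0.4781 0.0414]
```

View pics/m2.png

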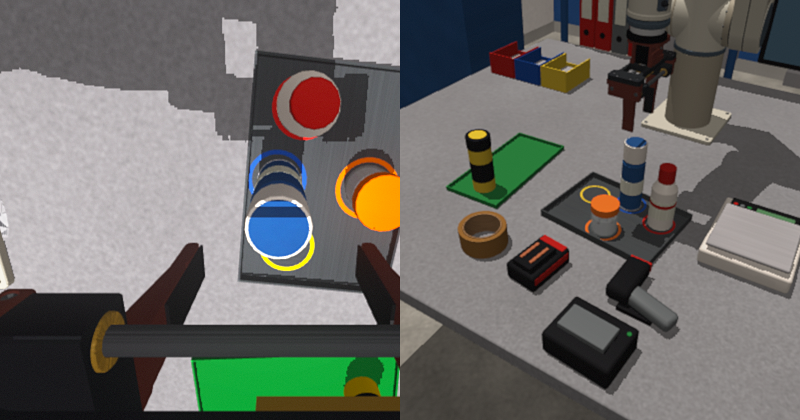

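The tub stands upright on the tray's far slot. The can's blue dot is centred at wrist (278,228) and the bottle cap is at (315,103). Now I'll grasp the can.

>>> {"api": "servo_tool", "payload": {
  "plan": [0.1,0,2,0,-1,0,0,3,0,-1,0,0,2.5,0,-1,0,0,1.3,0,-1,0,0,0.5,0,-1,0,0,0,0,-1,0,0,0,0,1,0,0,0,0,1,0,0,0,0,1,0,0,0,0,1,0,0,0,0,1,0,0,0,0,1]
}}

```text
t: 9.5
eef_pos: [0.478, 0.042, 0.1288]
orientation: [-0.0, 0.707, 0.707, 0.0]
wrist_force: [-0.6, -0.0, 3.1]
finger_gap: 0.578
grip_force: 20.0
```

The opening is 51 mm, which matches the cap. Carrying the can to (0.506, -0.298).

>>> {"api": "servo_tool", "payload": {
  "plan": [0,0,-1,0,1,0,0,-2,0,1,0,0,-2,0,1,0,0,-1,0,1,-1,0.1,0,0,1,-2,0.2,0,0,1,-3,0.2,0,0,1,-4,0.3,0,0,1,-4,0.4,0,0,1,-4,0.4,0,0,1,-4,0.3,0,0,1,-4,0.3,0,0,1]
}}

```text
t: 11.0
eef_pos: [0.4991, -0.2197, 0.1875]
orientation: [-0.001, 0.707, 0.707, -0.0]
wrist_force: [0.4, 1.1, -3.7]
finger_gap: 0.581
grip_force: 20.0
```

>>> {"api": "servo_tool", "payload": {
  "plan": [-3.5,0.3,0,0,1,-2.5,0.2,0,0,1,-1.3,0.1,0,0,1,-0.7,0,0,0,1,0,0,0,0,1,0,0,2,0,1,0,0,2,0,1,0,0,1,0,1,0,0,0.5,0,1,0,0,0.2,0,1,0,0,0,0,1]
}}

```text
t: 12.38
eef_pos: [0.5062, -0.2981, 0.1321]
orientation: [0.0, 0.707, 0.707, 0.0]
wrist_force: [-0.3, 0.1, -5.0]
finger_gap: 0.58
grip_force: 20.0
```

>>> {"api": "servo_tool", "payload": {
  "plan": [0,0,0.2,0,1,0,0,0.15,0,1,0,0,0,0,1,0,0,0,0,-1,0,0,0,0,-1,0,0,0,0,-1,0,0,0,0,-1,0,0,-2,0,-1,0,0,-3,0,-1,0,0,-3,0,-1,0,0,-1.5,0,-1]
}}

```text
t: 13.75
eef_pos: [0.5066, -0.2983, 0.2248]
orientation: [0.001, 0.707, 0.707, 0.0]
wrist_force: [-0.4, -0.3, -0.3]
finger_gap: 1.004
grip_force: 0.0
```

>>> {"api": "servo_tool", "payload": {
  "plan": [2,0,0,0,-1,4,0,0,0,-1,5,0,0,0,-1,5.5,0,0,0,-1,5.5,0,0,0,-1,5.5,0,0,0,-1,5,0,0,0,-1,4.5,0,0,0,-1,3.5,0,0,0,-1,1.6,-0.1,0,0,-1,0.6,0,0,0,-1,0,0,0,0,-1]
}}

```text
t: 15.25
eef_pos: [0.5047, 0.1286, 0.2228]
orientation: [-0.0, 0.707, 0.707, -0.0]
wrist_force: [-0.5, -0.3, -0.1]
finger_gap: 1.0
grip_force: 0.0
```

```bash
python3 - <<'E'
from h import *
s=read_state(); C=get_calibration('wrist'); w=grab_frame('wrist')[:,:,::-1]; cv2.imwrite('pics/wrist2.png',w)
print(s['eef_pos'])
b=max(blobs(mask(w,'red'),150),key=lambda b:b[0][4] if abs(b[1][0]-280)<60 else 0); m=(b[2]*255).astype(np.uint8)
print(b[:2],onplane(C,b[1],.151)[0])
a=grab_frame('scene')[:,:,::-1]; S=get_calibration('scene')
for st,c,l in blobs(mask(a,'yellow'),90)+blobs(mask(a,'blue'),90): print(st,c,onplane(S,c,.148 if st[1]>1 else 0)[0].round(3),onplane(S,c,.171)[0].round(3))
o=np.zeros((420,800,3),np.uint8); o[:,:420]=w[:,70:490]; o[:,420:]=a[:,130:510]; cv2.imwrite('pics/m3.png',o)
E
```

```text
[0.50467231 0.12863382 0.22281193]
([257, 191, 44, 51, 1770], [278.4, 216.0]) [0.50502758 0.1317173 ]
[241, 53, 49, 20, 141] [261.3, 64.5] [ 0.149 -0.362] [ 0.199 -0.329]
[168, 130, 19, 9, 139] [177.0, 134.1] [ 0.605 -0.293] [ 0.635 -0.264]
[280, 185, 31, 18, 125] [291.6, 191.3] [0.656 0.036] [0.684 0.051]
[254, 0, 7, 21, 137] [257.2, 9.5] [-0.786 -0.995] [-0.258 -0.644]
[268, 0, 11, 25, 264] [273.1, 11.5] [-0.802 -0.909] [-0.27 -0.58]
[215, 48, 26, 37, 525] [227.0, 69.9] [ 0.239 -0.422] [ 0.285 -0.387]
[439, 49, 21, 12, 181] [448.8, 54.3] [-0.256  0.09 ] [-0.188  0.103]
[194, 105, 17, 7, 91] [201.9, 107.7] [ 0.47 -0.33] [ 0.506 -0.299]
[318, 194, 29, 20, 115] [333.8, 204.0] [0.649 0.122] [0.677 0.133]
```

View pics/m3.png

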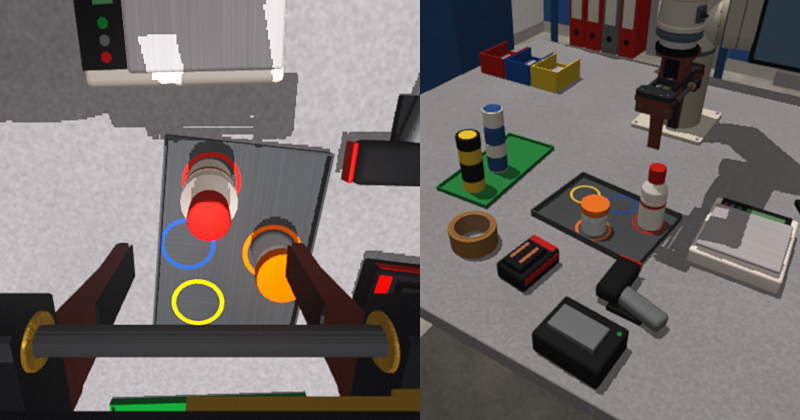

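The tub and can stand on the tray, at (168,130) and (202,108) in the full scene picture. The bottle cap lies between the fingers at wrist (278,218), and the yellow and blue rings are now bare. I'll fit the rings before I move.

```bash
python3 - <<'E'
from h import *
C=get_calibration('wrist'); w=cv2.imread('pics/wrist2.png'); h=cv2.cvtColor(w,cv2.COLOR_BGR2HSV)
for k,(lo,hi),(x0,x1,y0,y1) in(('yellow',((24,120,110),(34,255,255)),(235,300,272,325)),('blue',((95,100,60),(125,255,255)),(225,290,210,275)),('red',((0,150,80),(180,255,255)),(250,315,145,215))):
    m=cv2.inRange(h,lo,hi); z=np.zeros_like(m); z[y0:y1,x0:x1]=m[y0:y1,x0:x1]
    if k=='red': z[190:,258:308]=0
    p=onplane(C,np.argwhere(z)[:,::-1],.0035); print(k,len(p),*circ(p),p.min(0),p.max(0))
E
```

```text
yellow 626 [ 0.48892601 -0.04853438] 0.03434273311609684 [ 0.45251032 -0.08517665] [ 0.52530435 -0.01128857]
blue 542 [0.47671688 0.04124207] 0.03426400517615896 [0.4408491  0.00416196] [0.51343029 0.07807331]
red 476 [0.5080849  0.12697081] 0.0335651901422893 [0.47155373 0.11286826] [0.54444264 0.16305372]
```

>>> {"api": "servo_tool", "payload": {
  "plan": [0,0,2,0,-1,0,0,3,0,-1,0,0,3,0,-1,0,0,1.7,0,-1,0,0,0.6,0,-1,0,0,0,0,-1,0,0,0,0,1,0,0,0,0,1,0,0,0,0,1,0,0,0,0,1,0,0,0,0,1,0,0,0,0,1]
}}

```text
t: 16.85
eef_pos: [0.5049, 0.129, 0.1201]
orientation: [-0.0, 0.707, 0.707, -0.0]
wrist_force: [-1.0, 0.1, 0.7]
finger_gap: 0.405
grip_force: 20.0
```

The opening is 36 mm. Carrying the bottle to the near slot at (0.406, -0.302), with the x shift made early.

>>> {"api": "servo_tool", "payload": {
  "plan": [0,0,-1,0,1,0,0,-2,0,1,0,0,-2,0,1,0,0,-1,0,1,-1,-0.5,0,0,1,-2,-1.1,0,0,1,-3,-1.5,0,0,1,-3.5,-1.7,0,0,1,-4,-1.7,0,0,1,-4,-1.4,0,0,1,-4,-1,0,0,1,-4,-0.6,0,0,1]
}}

```text
t: 18.35
eef_pos: [0.4074, -0.1275, 0.1794]
orientation: [-0.001, 0.707, 0.707, -0.001]
wrist_force: [0.7, 0.6, -2.9]
finger_gap: 0.405
grip_force: 20.0
```

>>> {"api": "servo_tool", "payload": {
  "plan": [-4,-0.4,0,0,1,-4,0,0,0,1,-3.8,0,0,0,1,-3,0,0,0,1,-1.9,0,0,0,1,-0.9,0,0,0,1,0,0,0,0,1,0,0,2,0,1,0,0,2,0,1,0,0,1,0,1,0,0,0.6,0,1,0,0,0,0,1]
}}

```text
t: 19.85
eef_pos: [0.406, -0.3017, 0.1241]
orientation: [-0.0, 0.707, 0.707, -0.0]
wrist_force: [-0.3, -0.0, -2.3]
finger_gap: 0.408
grip_force: 20.0
```

>>> {"api": "servo_tool", "payload": {
  "plan": [0,0,0.2,0,1,0,0,0.2,0,1,0,0,0.05,0,1,0,0,0,0,-1,0,0,0,0,-1,0,0,0,0,-1,0,0,0,0,-1,0,0,-2,0,-1,0,0,-3,0,-1,0,0,-3,0,-1,0,0,-2.5,0,-1]
}}

```text
t: 21.22
eef_pos: [0.4061, -0.302, 0.2258]
orientation: [0.0, 0.707, 0.707, 0.0]
wrist_force: [0.7, 1.0, -0.5]
finger_gap: 1.004
grip_force: 0.0
```

>>> {"api": "servo_tool", "payload": {
  "plan": [1.8,1,0,0,-1,3.5,2,0,0,-1,4.5,2.5,0,0,-1,5,2.7,0,0,-1,5,2.7,0,0,-1,5,2.7,0,0,-1,4.4,2.4,0,0,-1,2.8,1.6,0,0,-1,1.2,0.7,0,0,-1,0,0,0,0,-1,0,0,0,0,-1]
}}

```text
t: 22.6
eef_pos: [0.5884, 0.029, 0.2246]
orientation: [-0.0, 0.707, 0.707, -0.0]
wrist_force: [-0.4, -0.5, 0.3]
finger_gap: 1.0
grip_force: 0.0
```

```bash
python3 - <<'E'
from h import *
s=read_state(); C=get_calibration('wrist'); w=grab_frame('wrist')[:,:,::-1]; cv2.imwrite('pics/wrist3.png',w)
print(s['eef_pos'])
h=cv2.cvtColor(np.ascontiguousarray(w),cv2.COLOR_BGR2HSV); m=cv2.inRange(h,(6,120,90),(33,255,255))
for st,c,l in blobs(m,300): print(st,c,onplane(C,c,.075)[0].round(4))
a=grab_frame('scene')[:,:,::-1]
o=np.zeros((420,800,3),np.uint8); o[:,:420]=w[:,0:420]; o[:,420:]=a[:,130:510]; cv2.imwrite('pics/m4.png',o)
E
```

```text
[0.5883556  0.02897772 0.22455677]
[248, 147, 64, 74, 3437] [279.2, 185.4] [0.5892 0.0387]
[176, 210, 57, 53, 668] [205.5, 232.4] [ 0.5099 -0.0131]
[90, 312, 34, 61, 925] [102.9, 342.5] [ 0.3751 -0.1567]
[448, 313, 22, 60, 395] [461.3, 348.4] [ 0.8116 -0.1654]
[274, 369, 35, 25, 512] [290.4, 379.4] [ 0.6033 -0.2134]
[256, 390, 304, 20, 4208] [421.4, 401.6] [ 0.7744 -0.25  ]
```

View pics/m4.png

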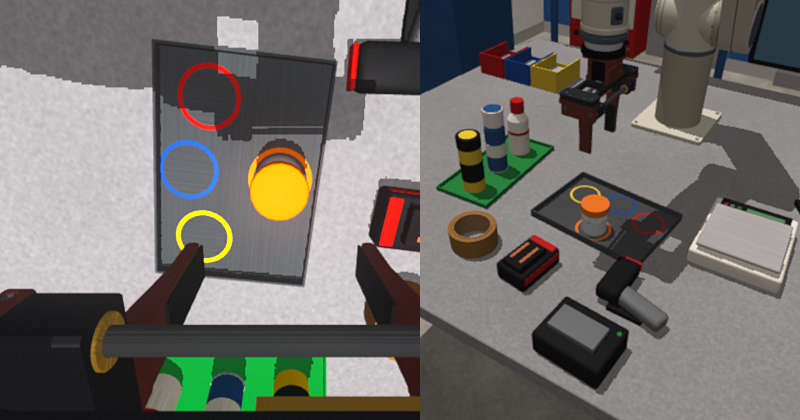

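All three now stand on the tray, and the rings are bare at wrist (210,97), (189,169) and (204,236). The jar lid's edge reaches down to row 221. I'll compute the jar from its lid edges and refit the rings.

```bash
python3 - <<'E'
from h import *
C=get_calibration('wrist'); w=cv2.imread('pics/wrist3.png'); h=cv2.cvtColor(w,cv2.COLOR_BGR2HSV)
m=cv2.inRange(h,(6,120,90),(33,255,255)); l=[b for b in blobs(m,300) if b[0][0]==248][0][2]
# lower boundary of lid (rows>185): outermost points
pts=[]
for x in range(250,310):
    r=np.where(l[:,x])[0]
    if len(r): pts.append((x,r.max()+.5))
p=onplane(C,[q for q in pts if q[1]>195],.074); print('lid arc',circ(p),p[:,1].min()+.031, onplane(C,[(247.5,190),(311.5,190)],.075))
for k,(lo,hi),(x0,x1,y0,y1) in(('yellow',((24,120,110),(34,255,255)),(170,240,205,268)),('blue',((95,100,60),(125,255,255)),(155,222,135,205)),('red',((0,130,60),(180,255,255)),(172,246,58,133))):
    m=cv2.inRange(h,lo,hi); z=np.zeros_like(m); z[y0:y1,x0:x1]=m[y0:y1,x0:x1]
    p=onplane(C,np.argwhere(z)[:,::-1],.0035); print(k,len(p),*circ(p),(p.min(0)+p.max(0))/2)
E
```

```text
lid arc (array([0.58899954, 0.03075522]), np.float64(0.03078163693020403)) 0.030981264613930082 [[0.55670723 0.0337323 ]
 [0.62270654 0.0336995 ]]
yellow 664 [ 0.48893121 -0.04798073] 0.03434161743082062 [ 0.48908553 -0.04800794]
blue 888 [0.47662439 0.04184975] 0.03423993838147676 [0.47680185 0.04228445]
red 1067 [0.50781899 0.12696961] 0.03430664284440323 [0.50784139 0.12693271]
```

>>> {"api": "servo_tool", "payload": {
  "plan": [0.2,0,2,0,-1,0,0,3.5,0,-1,0,0,4,0,-1,0,0,4,0,-1,0,0,3,0,-1,0,0,1.6,0,-1,0,0,0.7,0,-1,0,0,0,0,-1]
}}

```text
t: 23.7
eef_pos: [0.5893, 0.0318, 0.0371]
orientation: [0.0, 0.707, 0.707, 0.0]
wrist_force: [-0.1, -0.5, 0.1]
finger_gap: 1.0
grip_force: 0.0
```

>>> {"api": "servo_tool", "payload": {
  "plan": [0,0,0,0,1,0,0,0,0,1,0,0,0,0,1,0,0,0,0,1,0,0,0,0,1,0,0,0,0,1],
  "grip_force": 20
}}

```text
t: 24.45
eef_pos: [0.5884, 0.0321, 0.0371]
orientation: [-0.0, 0.707, 0.707, -0.0]
wrist_force: [-4.3, 0.3, 6.0]
finger_gap: 0.702
grip_force: 20.0
```

The opening is 62 mm, so the jar is held. I'll lift it high, move part way and look at the pan with the wrist camera.

>>> {"api": "servo_tool", "payload": {
  "plan": [0,0,-1,0,1,0,0,-2,0,1,0,0,-3,0,1,0,0,-3,0,1,0,0,-3,0,1,0,0,-2,0,1,1.5,-0.7,-1,0,1,3,-1.5,0,0,1,4,-2,0,0,1,4,-2,0,0,1,3,-1.5,0,0,1,1.3,-0.6,0,0,1]
}}

```text
t: 25.95
eef_pos: [0.5042, 0.2018, 0.1867]
orientation: [-0.0, 0.706, 0.708, -0.0]
wrist_force: [1.1, -0.7, -6.1]
finger_gap: 0.699
grip_force: 20.0
```

>>> {"api": "servo_tool", "payload": {
  "plan": [0,0,0,0,1,0,0,0,0,1]
}}

```text
t: 26.2
eef_pos: [0.5063, 0.1994, 0.1867]
orientation: [0.0, 0.707, 0.707, -0.0]
wrist_force: [0.4, 0.3, -4.8]
finger_gap: 0.704
grip_force: 20.0
```

```bash
python3 - <<'E'
from h import *
s=read_state(); C=get_calibration('wrist'); w=grab_frame('wrist')[:,:,::-1]; cv2.imwrite('pics/wrist4.png',w)
print(s['eef_pos'],s['finger_gap'])
import json; json.dump({k:np.array(v).tolist() for k,v in C.items()},open('c4.json','w'))
print(proj(C,[[.436,.255,.06],[.43,.408,.06],[.576,.406,.06],[.582,.254,.06]]).round())
E
```

```text
[0.50629445 0.19944072 0.18669355] 0.7041579219833043
[[201. 142.]
 [178. -62.]
 [369. -58.]
 [361. 143.]]
```

View pics/wrist4.png

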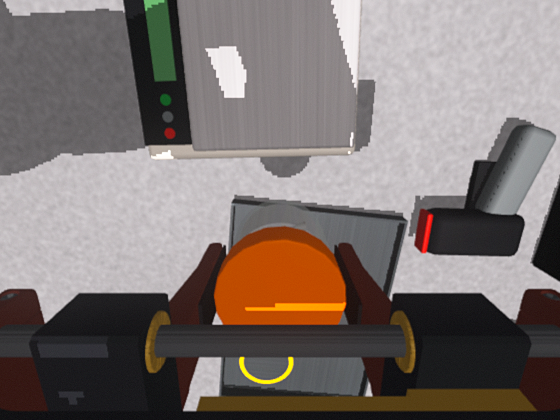

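The pan's near edge runs from about (194,151) to (352,149), and its left edge goes up from (194,151) to (181,0). The orange lid is well held between the fingers. I'll combine this with the pan contour in the scene picture.

```bash
python3 - <<'E'
from h import *
import json
C=json.load(open('c4.json'))
q=onplane(C,[(194,151),(352,149),(181,1)],.06); print(q.round(4),np.linalg.norm(q[0]-q[1]))
v=q[2]-q[0]; v/=np.linalg.norm(v); u=np.array([v[1],-v[0]]); print('v',v,'centre wrist',(q[0]+q[1])/2+.08*v, q[0]+.075*u+.08*v)
for n,box in(('scene',(400,512,195,282)),('side',(140,232,125,190))):
    a=cv2.imread(f'pics/{n}0.png'); c=get_calibration(n); h=cv2.cvtColor(a,cv2.COLOR_BGR2HSV).astype(int)
    x0,x1,y0,y1=box; seed=(452,238) if n=='scene' else (188,160)
    print(n,'pan bgr',a[seed[1],seed[0]],'housing',a[262,400+12] if n=='scene' else a[184,200])
    f=cv2.bilateralFilter(a,5,25,5); m=np.zeros((a.shape[0]+2,a.shape[1]+2),np.uint8)
    cv2.floodFill(f,m,seed,(0,0,0),(9,)*3,(9,)*3,cv2.FLOODFILL_FIXED_RANGE|(255<<8)|cv2.FLOODFILL_MASK_ONLY)
    m=cv2.morphologyEx(m[1:-1,1:-1],cv2.MORPH_OPEN,np.ones((3,3),np.uint8)); p=onplane(c,np.argwhere(m)[:,::-1],.06).astype(np.float32)
    print(len(p),cv2.minAreaRect(p),p.mean(0))
E
```

```text
[[0.4289 0.2469]
 [0.5741 0.2488]
 [0.4283 0.3665]] 0.14517428435062002
v [-0.00565212  0.99998403] centre wrist [0.50106625 0.32781549] [0.50348409 0.32729178]
scene pan bgr [167 169 176] housing [ 95 102 109]
3697 ((0.5006589293479919, 0.32770323753356934), (0.14525039494037628, 0.15719684958457947), 1.3438894748687744) [0.5045481  0.33069488]
side pan bgr [144 144 149] housing [103 107 113]
1844 ((0.5000998377799988, 0.32599568367004395), (0.1461372971534729, 0.15696999430656433), 0.917299211025238) [0.4984837  0.32414654]
```

Three views agree on a pan centre of (0.501, 0.327), seen as 146x157 mm. Moving over it.

>>> {"api": "servo_tool", "payload": {
  "plan": [1.2,0,0,0,1,2.5,-0.1,0,0,1,3,-0.2,0,0,1,3,-0.2,0,0,1,2,0,0,0,1,1.2,0,0,0,1,0,0,0,0,1,0,0,2,0,1,0,0,3,0,1,0,0,2,0,1,0,0,1.2,0,1,0,0,0.4,0,1]
}}

```text
t: 27.75
eef_pos: [0.501, 0.3284, 0.1002]
orientation: [-0.0, 0.707, 0.707, -0.0]
wrist_force: [-0.2, 0.8, -5.3]
finger_gap: 0.7
grip_force: 20.0
```

>>> {"api": "servo_tool", "payload": {
  "plan": [0,0,0.2,0,1,0,0,0,0,1]
}}

```text
t: 28.0
eef_pos: [0.5014, 0.3292, 0.0993]
orientation: [0.0, 0.707, 0.707, 0.001]
wrist_force: [0.9, -0.5, -5.3]
finger_gap: 0.699
grip_force: 20.0
```

>>> {"api": "servo_tool", "payload": {
  "plan": [-0.1,0,0.2,0,1,0,0,0.1,0,1,0,0,0.1,0,1,0,0,0.1,0,1,0,0,0,0,1,0,0,0,0,1]
}}

```text
t: 28.75
eef_pos: [0.501, 0.3281, 0.0942]
orientation: [0.0, 0.707, 0.707, 0.0]
wrist_force: [-2.6, -1.8, 4.2]
finger_gap: 0.7
grip_force: 20.0
```

The wrist force changed sign, so the jar is standing on the pan. Releasing and rising.

>>> {"api": "servo_tool", "payload": {
  "plan": [0,0,0,0,-1,0,0,0,0,-1,0,0,0,0,-1,0,0,0,0,-1,0,0,-1,0,-1,0,0,-3,0,-1,0,0,-4,0,-1,0,0,-4,0,-1,0,0,-1.2,0,-1,0,0,0,0,-1]
}}

```text
t: 30.0
eef_pos: [0.5011, 0.3281, 0.2262]
orientation: [0.0, 0.707, 0.707, 0.001]
wrist_force: [-0.9, -0.1, 0.2]
finger_gap: 1.001
grip_force: 0.0
```

>>> {"api": "servo_tool", "payload": {
  "plan": [-2,-0.3,0,0,-1,-4,-0.6,0,0,-1,-6,-1,0,0,-1,-6,-1,0,0,-1,-6,-1,0,0,-1,-6,-1,0,0,-1,-6,-1,0,0,-1,-6,-1,0,0,-1,-6,-1,0,0,-1,-6,-0.8,0,0,-1,-4,-0.5,0,0,-1,-2,-0.3,0,0,-1]
}}

```text
t: 31.5
eef_pos: [0.4035, -0.2738, 0.224]
orientation: [-0.002, 0.708, 0.706, -0.0]
wrist_force: [-0.2, 0.8, -0.1]
finger_gap: 1.0
grip_force: 0.0
```

```bash
python3 - <<'E'
from h import *
print(read_state()['eef_pos'])
a=grab_frame('scene')[:,:,::-1]; S=get_calibration('scene'); b=grab_frame('side')[:,:,::-1]; D=get_calibration('side'); lid=[]
for n,im,c in(('scene',a,S),('side',b,D)):
    for st,q,l in blobs(mask(im,'orange'),150):
        p=onplane(c,q,.125)[0]
        if abs(p[1]-.327)<.06 and abs(p[0]-.5)<.06: print(n,st,q,p.round(4)); lid.append(ray(c,q))
if len(lid)==2: print('jar lid',tri(lid))
w=grab_frame('wrist')[:,:,::-1]; C=get_calibration('wrist'); cv2.imwrite('pics/wrist5.png',w)
for k,z in(('red',.153),('blue',.171),('yellow',.148)):
    for st,q,l in blobs(mask(w,k),150): print('wrist',k,st,q,onplane(C,q,z)[0].round(4))
o=np.zeros((420,800,3),np.uint8); o[:,:400]=w[:,80:480]; o[:,400:]=a[:,120:520]; cv2.imwrite('pics/m5.png',o)
E
```

```text
[ 0.40350173 -0.27375897  0.22399098]
scene [446, 197, 35, 26, 701] [462.8, 209.4] [0.5043 0.3278]
wrist red [261, 222, 43, 51, 1688] [281.6, 247.3] [ 0.407  -0.2957]
wrist blue [363, 208, 46, 35, 213] [379.9, 219.3] [ 0.4789 -0.2652]
wrist blue [385, 234, 58, 52, 2168] [415.2, 257.9] [ 0.5087 -0.2964]
wrist yellow [337, 0, 42, 9, 240] [357.5, 3.4] [ 0.4575 -0.121 ]
wrist yellow [498, 218, 51, 46, 1796] [522.9, 240.6] [ 0.6068 -0.2921]
```

View pics/m5.png

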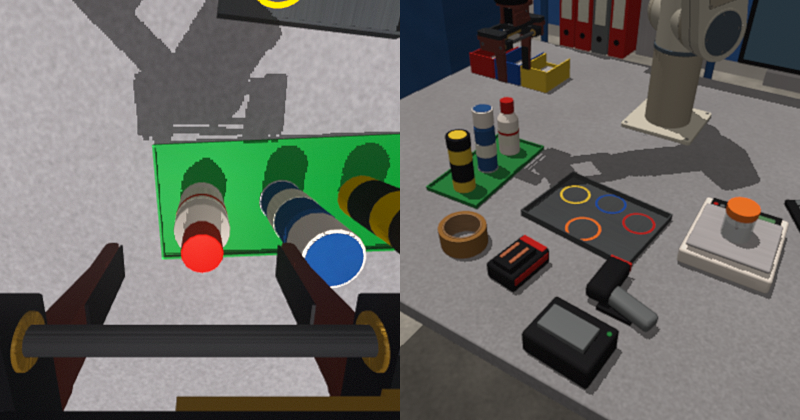

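The jar stands on the pan with its lid at scene (463,209), which is about (0.503, 0.328). The three are still upright on the tray. Now I'll bring the bottle back, gripping it exactly where it was released.

>>> {"api": "servo_tool", "payload": {
  "plan": [-1.5,0,0,0,-1,-1.5,0,0,0,-1,0,0,0,0,-1,0,0,2,0,-1,0,0,3,0,-1,0,0,3,0,-1,0,0,1.8,0,-1,0,0,0.7,0,-1,0,0,0,0,-1]
}}

```text
t: 32.78
eef_pos: [0.406, -0.3018, 0.1206]
orientation: [-0.0, 0.707, 0.707, -0.0]
wrist_force: [0.0, -0.9, -0.1]
finger_gap: 1.003
grip_force: 0.0
```

>>> {"api": "servo_tool", "payload": {
  "plan": [0,0,0,0,1,0,0,0,0,1,0,0,0,0,1,0,0,0,0,1,0,0,0,0,1,0,0,0,0,1]
}}

```text
t: 33.52
eef_pos: [0.4059, -0.302, 0.1207]
orientation: [-0.0, 0.707, 0.707, -0.0]
wrist_force: [-1.0, 0.1, 0.8]
finger_gap: 0.406
grip_force: 20.0
```

>>> {"api": "servo_tool", "payload": {
  "plan": [0,0,-1,0,1,0,0,-2,0,1,0,0,-2,0,1,0,0,-1,0,1,1,0,0,0,1,2,0,0,0,1,3,0,0,0,1,4,0,0,0,1,4,0.4,0,0,1,4,0.8,0,0,1,4,1.2,0,0,1,4,1.5,0,0,1]
}}

```text
t: 35.02
eef_pos: [0.4437, -0.0395, 0.1799]
orientation: [-0.001, 0.707, 0.707, -0.001]
wrist_force: [0.0, -0.8, -2.7]
finger_gap: 0.405
grip_force: 20.0
```

>>> {"api": "servo_tool", "payload": {
  "plan": [4,1.6,0,0,1,4,1.6,0,0,1,3.5,1.4,0,0,1,2.8,0.8,0,0,1,1.8,0.5,0,0,1,1,0.2,0,0,1,0,0,0,0,1,0,0,2,0,1,0,0,2,0,1,0,0,1,0,1,0,0,0.6,0,1,0,0,0,0,1]
}}

```text
t: 36.52
eef_pos: [0.506, 0.1288, 0.1247]
orientation: [-0.0, 0.707, 0.707, -0.0]
wrist_force: [-0.1, -0.4, -3.3]
finger_gap: 0.409
grip_force: 20.0
```

>>> {"api": "servo_tool", "payload": {
  "plan": [0,0,0.2,0,1,0,0,0.2,0,1,0,0,0.05,0,1,0,0,0,0,-1,0,0,0,0,-1,0,0,0,0,-1,0,0,0,0,-1,0,0,-2,0,-1,0,0,-3,0,-1,0,0,-3,0,-1,0,0,-2.5,0,-1]
}}

```text
t: 37.9
eef_pos: [0.5061, 0.1291, 0.2264]
orientation: [0.0, 0.707, 0.707, 0.0]
wrist_force: [1.0, 0.6, -0.5]
finger_gap: 0.995
grip_force: 0.0
```

>>> {"api": "servo_tool", "payload": {
  "plan": [-2,0,0,0,-1,-4,0,0,0,-1,-5,0,0,0,-1,-5.5,0,0,0,-1,-5.5,0,0,0,-1,-5.5,0,0,0,-1,-5,0,0,0,-1,-4.5,0,0,0,-1,-3.5,0,0,0,-1,-1.6,0,0,0,-1,-0.6,0,0,0,-1,0,0,0,0,-1]
}}

```text
t: 39.4
eef_pos: [0.506, -0.2973, 0.2251]
orientation: [-0.0, 0.707, 0.707, 0.0]
wrist_force: [0.8, 0.6, -0.4]
finger_gap: 1.0
grip_force: 0.0
```

>>> {"api": "servo_tool", "payload": {
  "plan": [-0.1,0.1,2,0,-1,0,0,3,0,-1,0,0,2.8,0,-1,0,0,1.3,0,-1,0,0,0.5,0,-1,0,0,0,0,-1,0,0,0,0,1,0,0,0,0,1,0,0,0,0,1,0,0,0,0,1,0,0,0,0,1,0,0,0,0,1]
}}

```text
t: 40.9
eef_pos: [0.5069, -0.299, 0.1293]
orientation: [-0.0, 0.707, 0.707, -0.0]
wrist_force: [-1.2, 0.2, 2.7]
finger_gap: 0.579
grip_force: 20.0
```

>>> {"api": "servo_tool", "payload": {
  "plan": [0,0,-1,0,1,0,0,-2,0,1,0,0,-2,0,1,0,0,-1,0,1,1,-0.1,0,0,1,2,-0.2,0,0,1,3,-0.3,0,0,1,4,-0.3,0,0,1,4,-0.4,0,0,1,4,-0.4,0,0,1,4,-0.3,0,0,1,4,-0.3,0,0,1]
}}

```text
t: 42.4
eef_pos: [0.4824, -0.0366, 0.1884]
orientation: [-0.001, 0.707, 0.707, -0.0]
wrist_force: [0.1, 0.3, -3.4]
finger_gap: 0.582
grip_force: 20.0
```

>>> {"api": "servo_tool", "payload": {
  "plan": [3.5,-0.3,0,0,1,2.5,-0.2,0,0,1,1.4,-0.1,0,0,1,0.7,0,0,0,1,0,0,0,0,1,0,0,2,0,1,0,0,2,0,1,0,0,1,0,1,0,0,0.5,0,1,0,0,0.2,0,1,0,0,0,0,1]
}}

```text
t: 43.78
eef_pos: [0.4783, 0.0419, 0.1325]
orientation: [0.0, 0.707, 0.707, 0.0]
wrist_force: [-0.6, 1.0, -4.7]
finger_gap: 0.578
grip_force: 20.0
```

>>> {"api": "servo_tool", "payload": {
  "plan": [0,0,0.2,0,1,0,0,0.15,0,1,0,0,0.05,0,1,0,0,0,0,-1,0,0,0,0,-1,0,0,0,0,-1,0,0,0,0,-1,0,0,-2,0,-1,0,0,-3,0,-1,0,0,-3,0,-1,0,0,-1.5,0,-1]
}}

```text
t: 45.15
eef_pos: [0.4786, 0.0421, 0.2246]
orientation: [0.001, 0.707, 0.707, 0.001]
wrist_force: [-0.4, -0.6, -0.2]
finger_gap: 1.004
grip_force: 0.0
```

>>> {"api": "servo_tool", "payload": {
  "plan": [-2,0.8,0,0,-1,-4,1.5,0,0,-1,-5,1.9,0,0,-1,-5.2,2,0,0,-1,-5.2,2,0,0,-1,-5,1.9,0,0,-1,-4,1.5,0,0,-1,-2.2,0.8,0,0,-1,-1,0.4,0,0,-1,0,0,0,0,-1,0,0,0,0,-1]
}}

```text
t: 46.52
eef_pos: [0.6057, -0.2929, 0.223]
orientation: [-0.0, 0.707, 0.707, -0.0]
wrist_force: [0.0, -0.9, -0.2]
finger_gap: 1.002
grip_force: 0.0
```

>>> {"api": "servo_tool", "payload": {
  "plan": [-0.1,0,2,0,-1,0,0,3,0,-1,0,0,3,0,-1,0,0,2,0,-1,0,0,1.1,0,-1,0,0,0,0,-1,0,0,0,0,1,0,0,0,0,1,0,0,0,0,1,0,0,0,0,1,0,0,0,0,1,0,0,0,0,1]
}}

```text
t: 48.02
eef_pos: [0.6061, -0.2951, 0.1127]
orientation: [0.0, 0.707, 0.707, -0.0]
wrist_force: [-2.5, 0.2, 5.4]
finger_gap: 0.645
grip_force: 20.0
```

>>> {"api": "servo_tool", "payload": {
  "plan": [0,0,-1,0,1,0,0,-2,0,1,0,0,-2,0,1,0,0,-1,0,1,1,-0.5,0,0,1,2,-1,0,0,1,3,-1.4,0,0,1,3.5,-1.6,0,0,1,3.5,-1.6,0,0,1,3.5,-1.6,0,0,1,3,-1.4,0,0,1,2.5,-1.2,0,0,1]
}}

```text
t: 49.52
eef_pos: [0.5012, -0.0733, 0.1716]
orientation: [-0.001, 0.707, 0.707, -0.0]
wrist_force: [0.6, -0.2, -3.2]
finger_gap: 0.643
grip_force: 20.0
```

>>> {"api": "servo_tool", "payload": {
  "plan": [1.7,-0.8,0,0,1,0.9,-0.4,0,0,1,0,0,0,0,1,0,0,2,0,1,0,0,2,0,1,0,0,1,0,1,0,0,0.6,0,1,0,0,0,0,1]
}}

```text
t: 50.52
eef_pos: [0.4911, -0.0492, 0.1161]
orientation: [-0.0, 0.707, 0.707, -0.0]
wrist_force: [-0.7, 0.4, -2.9]
finger_gap: 0.643
grip_force: 20.0
```

>>> {"api": "servo_tool", "payload": {
  "plan": [0,0,0.2,0,1,0,0,0.15,0,1,0,0,0.05,0,1,0,0,0,0,-1,0,0,0,0,-1,0,0,0,0,-1,0,0,0,0,-1,0,0,-2,0,-1,0,0,-3,0,-1,0,0,-3,0,-1,0,0,-3,0,-1]
}}

```text
t: 51.9
eef_pos: [0.4908, -0.049, 0.2231]
orientation: [-0.0, 0.707, 0.707, -0.0]
wrist_force: [0.7, 0.1, 0.1]
finger_gap: 0.998
grip_force: 0.0
```

>>> {"api": "servo_tool", "payload": {
  "plan": [-1,3,-1,0,-1,-2,4,-1,0,-1,-2,4,-1,0,-1,-1,2,0,0,-1,0,0,0,0,-1,0,0,0,0,-1]
}}

```text
t: 52.65
eef_pos: [0.6199, -0.1086, 0.2516]
orientation: [-0.001, 0.707, 0.707, -0.0]
wrist_force: [-0.2, 0.6, 0.4]
finger_gap: 1.001
grip_force: 0.0
```

```bash
python3 - <<'E'
from h import *
s=read_state(); print(s['t'],s['eef_pos'])
I={n:(grab_frame(n)[:,:,::-1],get_calibration(n)) for n in('scene','side')}
I['scene0']=(cv2.imread('pics/scene0.png'),I['scene'][1])
for n,(im,c) in I.items():
    for k,z in(('yellow',.148),('blue',.171),('red',.138),('orange',.128)):
        for st,q,l in blobs(mask(im,k),100):
            p=onplane(c,q,z)[0]
            if .44<p[0]<.55 and -.08<p[1]<.38: print(n,k,st,q,p.round(4))
o=np.zeros((420,800,3),np.uint8); o[:,:400]=I['scene'][0][:,120:520]; o[:,400:]=I['side'][0][:,60:460]; cv2.imwrite('pics/m6.png',o)
E
```

```text
52.65 [ 0.61986883 -0.10858624  0.25158292]
scene yellow [288, 138, 18, 10, 148] [296.4, 142.2] [ 0.4906 -0.0476]
scene blue [327, 138, 19, 9, 131] [336.2, 141.9] [0.4785 0.0423]
scene red [358, 163, 18, 22, 322] [366.5, 173.7] [0.5087 0.1292]
scene orange [446, 196, 35, 27, 720] [462.9, 209.2] [0.5078 0.3281]
side yellow [232, 216, 19, 15, 220] [241.0, 222.9] [ 0.4911 -0.0492]
side blue [211, 188, 16, 11, 123] [218.1, 192.8] [0.4783 0.0407]
side red [209, 169, 13, 17, 181] [215.0, 176.9] [0.5068 0.1262]
side orange [173, 130, 22, 17, 298] [183.6, 137.8] [0.5006 0.3198]
scene0 yellow [288, 138, 18, 10, 146] [296.4, 142.2] [ 0.4906 -0.0476]
scene0 blue [327, 138, 19, 9, 134] [336.0, 141.7] [0.478  0.0415]
scene0 red [359, 163, 17, 21, 302] [366.8, 173.2] [0.5066 0.129 ]
```

View pics/m6.png

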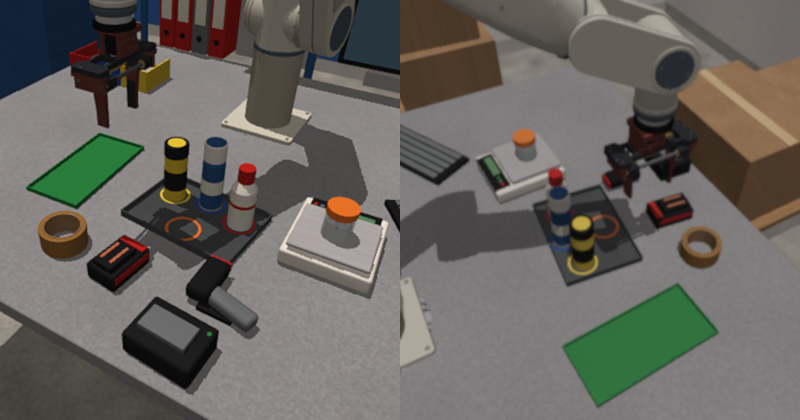

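The three stand on their rings within about 2 mm of where they started (full scene picture (296,142), (336,142) and (366,174)). The jar stands in the middle of the pan, and the arm is clear. Handing the job in.

```bash
python3 -c "
from plant import *
print(close_job())"
```

```text
the job is handed in; nothing more can be done
None
```

I handed the job in at about 53 s: the jar stands in the middle of the scale's pan, and the can, bottle and tub are upright on their own rings, within about 2 mm of where they started by camera; no verdict came back.

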